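Crank the bench clamp tight on a tube

ROBOT

A 6-joint arm with a two-finger parallel gripper is mounted at the origin on the work surface. World frame = base frame: x ahead of the robot, y to its left, z up, the work surface at z = 0. Lengths are in m, angles in rad, forces in N, time in s.
With the tool pointing down it reaches from about 0.25 to 0.725 m from the base axis. Payload 4 kg.
Tool frame: the origin (TCP) lies on the front face of the gripper's body, between the roots of the fingers; the fingertips stand 73 mm ahead of it and the grasp point (between the pads) lies 54 mm ahead of it; z points along the fingers, y is the line along which they close (so a half turn about z gives the same grasp; the last joint's range is limited). The gripper opens to 85 mm and grips with 20 to 120 N. Pads are 22 mm wide; open, the fingers measure 114 mm over their backs; the gripper's body (76 mm by 85 mm) begins 54 mm behind the grasp point. The pads swing forward as they close: fully open they stand 13 mm farther back than shut.
Start: joints at [1.305, 0.241, 0.005, 1.335, 0, 1.571], TCP at [0.131, 0.482, 0.304] pointing down, gripper open.
Joint ranges: [-2.72, 2.72], [-1.05, 1.87], [-1.09, 1.28], [-1.99, 2.15], [-1.42, 1.44], [-3.14, 3.14]. Speed limits (rad/s): [2.79, 2.79, 3.14, 3.14, 3.14, 3.14].

INTERFACE

Orientations are given as a unit quaternion [x, y, z, w].
In Python, from workcell import bot gives the robot as it stands. The module is installed in compiled form; this text tells all that it offers.
- The arm moves only by the tool step_arm, never from a script. Its argument "rows" is a list of rows, each a list of 2 entries, a list of its own where there are three numbers: the shift along the tool's x, y, z in mm, then the turn about the tool's z in degrees. A call has 1 to 12 rows; each row is the pose to reach, as a shift and turn from the pose commanded when the call began, along the tool's axes at that moment; what a row does not reach only later rows make up. A row lasts 1/8 s, in which the tool goes at most 62.5 mm and 10.7 degrees, less where a joint would pass 70% of its speed; a pose out of reach is approached as far as the arm can. A call with a gripper value outside its range is refused whole. "claw" is the gripper's target within -1 to 1 (shut at 1, half-way at 0, fully open at -1), set as the call begins (left out, the last holds). The fingers move at their own pace and stop on an object; the grip force is fixed at half the most. Time passes only in rows, so rows that repeat a pose let the fingers close. It gives the time, the measured TCP pose, the force, the opening and the grip force at its end, in the units of the state.
- bot.get_obs(): the state, without advancing time (a new reading comes with each control period).
- bot.camera(name): name is "scene" or "top" or "wrist"; returns (picture, depth): 400x640x3 uint8, red, green, blue; 400x640 float32, m along the optical axis (not along the pixel's ray), 0 where there is no reading.
- bot.camera_params(name): a dict with "fx", "fy", "cx", "cy" (pixels), "pose" (4x4, takes a point from camera to world coordinates). Camera axes: x right, y up, looking along -z (the intrinsics and any distortion apply to the point x, -y, -z); pixel columns grow to the right and rows downward; lengths in m; the calibration is good to about 2 mm. A picture is of the moment at which its call begins: read the wrist's pose just before it. camera_params takes no time and is no camera call; for the wrist camera it gives the pose at the moment of the call.
- bot.job_done(): hands the job in; it is judged then, once.
Trained networks look in the newest picture that a camera, given by its name, has taken for a name from the list of things; names that differ only in an ending like _2 or _b are one class to them, and where a whole thing is asked for, a point or a joint stands for the part that bears it (a point fixed in the world has none). Each returns a list of dicts, best first, with "score" (0 to 1); they miss things now and then, are a little off and sometimes report something else, mostly with a low value. They report only what shows in the picture. A call takes as long as a camera call. They do not tell look-alikes from the thing itself.
- bot.trace(target, camera): "pixels" (400x640 bool, what is visible of it) and "uv" ([column, row] in pixels, amid what is visible of it).
The state is a dict: "clock": time; "joint_pos": joint angles; "joint_vel": joint speeds; "tau": joint torques, N m; "eef_pos": TCP position; "tool_rot": TCP orientation; "ft_force": force on the tool from outside, world axes, zero at the start; "ft_torque": the same for the moment, N m; "grip_width": finger opening in m; "grasp_force": force on a finger pad.
Only numpy, scipy, OpenCV 4.12 (cv2) and the standard library are available. Lean on these libraries where they do the work, as an engineer would, in place of code of your own. Each camera call takes 0.05 s, during which the arm holds its last target. There are 200 camera calls.

TASK

Take the loose crank from the blue tray, fit it fully home on the clamp's square shaft without ramming it, and turn it clockwise until you feel the jaw and back stop nip the tube, then about an eighth of a turn more: firm, but not so hard that the thin tube is crushed. Then lift the crank off and stand it upright in the blue tray again, leaving the tube clamped and the tools and other things around undisturbed.

Things in the scene. Friction and masses are not known exactly. Their poses are not given: they have to be found in the camera images.
- boss (a point): Centre of the crank's square steel grip boss, 24 x 24 mm, 42 mm tall, straight above the socket; 55 mm above the crank's underside. The crank (0.5 kg, dark steel) is a 40 x 40 x 34 mm hub with the boss on top and a flat arm, 22 mm wide, its top level with the hub's. Axes: x along the arm to the knob, z up; the flats of boss and socket are square to x and y.
- grip (a point): The crank's red knob, a free-spinning upright round grip of 22 mm diameter and 44 mm tall, 85 mm from the socket's axis; this point is on its axis, half-way up (58 mm above the crank's underside). Axes as the crank's.
- socket (a point): Centre of the square socket's mouth in the underside of the crank's hub. The socket is 22 x 22 mm, 26 mm deep, with a 2 mm chamfer at the mouth. Axes as the crank's.
- shoulder (a point): Centre of the top of the clamp's blue gearbox (90 x 90 mm, 80 mm high), at the shaft's foot: the crank is fully home when its underside rests here. Axes: z up, y along the clamping direction from gearbox to jaw, tube and back stop. The clamp is bolted down; all of it but the shaft is lower than this.
- shaft_tip (a point): Centre of the top of the upright square steel shaft, 24 mm above the shoulder; 20 x 20 mm, the last 5 mm relieved to 17 x 17 mm. Its x and y axes are square to the flats (any quarter turn fits the socket) and turn with it. Clockwise from above closes the jaw, 4 mm a radian. The shaft is stiff: 0.8 N m, 8 to 10 N at the knob, and it stays where it is left.
- carriage: Screw and carriage of the spring-backed moving jaw (blue, steel face, 70 mm wide) on the gearbox side of the tube; its origin moves along the clamp's y, always with the shaft. The back stop opposite was set by hand; its place is not reported. It takes 0.15 to 0.65 turn to nip the tube; then the knob's load climbs by 4 to 6 N a radian, and about 1.5 rad past first touch the tube is crushed.
- blank_mid (a point): Centre of the workpiece, a thin-walled aluminium square tube 40 x 40 mm, 50 mm tall, 3 mm walls, standing on end loosely in the clamp; the jaw slides it up to 7 mm to the back stop.
- tray_floor (a point): Centre of the inner floor of the blue plastic tray (230 x 170 x 16 mm outside, 5 mm walls and floor, x its long side), fixed to the bench, where the crank stands on its hub at the start and must stand again.
- pliers: Loose pliers with one red and one black handle, 150 mm long, lying on the bench; leave alone.
- flat_bar: Loose flat steel bar, 180 x 30 x 12 mm, lying on the bench; leave alone.
- offcut: Loose offcut of square tube, 40 x 40 x 70 mm, standing on the bench; leave alone.
- paste_can: Can of paste, 70 mm diameter, 90 mm tall, standing on the bench; leave alone.
- wrench: Loose steel spanner lying on the bench; leave alone.
- hammer: Loose hammer with a wooden handle lying on the bench; leave alone.
- brush: Loose hand brush lying on the bench; leave alone.
There are look-alikes about, which are no part of the job. Of the things that look like the part that bears boss, the largest one is meant.

How it is judged:
On the way, in this order (a step that is already met when the one before it is completed fails the run):
1. the crank is fully home on the shaft (z of socket in the frame of shoulder below 0.004 m and horizontal distance between socket and shoulder below 0.004 m and angle between socket's own z axis and vertical below 0.12 rad), for 0.2 s.
2. the tube is clamped by turning the crank on the shaft (distance between socket and shoulder below 0.01 m and contact force between carriage and blank above 40 N), for 0.2 s.
3. the crank is lifted clear of the shaft (z of socket in the frame of shoulder above 0.028 m), for 0.05 s.
At the end, for the whole second after the job is handed in: The tube stands upright (within 5 degrees), held by the jaw with 40 to 170 N (about 0.4 to 1.4 rad of crank past first touch), and the crank stands still on its hub, upright within 6 degrees, on the floor of the blue tray with the whole hub inside the walls (contact force between carriage and blank between 40 and 170 N and angle between blank_mid's own z axis and vertical below 0.08 rad and x of socket in the frame of tray_floor between -0.09 and 0.09 m and y of socket in the frame of tray_floor between -0.06 and 0.06 m and z of socket in the frame of tray_floor below 0.006 m and angle between socket's own z axis and vertical below 0.1 rad and linear speed of crank below 0.02 m/s).
It fails at once if the thin tube is crushed (jaw force over 185 N) (contact force between carriage and blank above 185 N).
It fails at once if the crank is rammed against the clamp (over 40 N) while it is not yet on the shaft (z of socket in the frame of shoulder above 0.012 m and contact force between crank and clamp above 40 N).
It fails at once if a bystander is disturbed (moved over 30 mm) (distance of any of pliers, flat_bar, offcut, paste_can, wrench, hammer, brush from where it was at the start of the episode above 0.03 m).
It also fails if it takes over 72 s, if anything falls off the work surface, if the arm or the gripper's body presses on something with over 40 N, if the wrist force passes 120 N, or if a joint passes its speed limit or range.

## Working session

There is one attempt and no reset: what is moved stays moved. The work goes in short steps, Python scripts to look and compute and a tool call to move; the robot and the scene stay as the last step left them, time stands still between calls to the robot, and variables do not carry over. Pictures are saved under pics/ and viewed, at most 10 in all, crops included, and the job is handed in when it is done.

Besides the shell and the picture viewer there is one more tool, called after "Emit:" as name(argument=value, ...) on one line, values as JSON. step_arm: Moves the arm, as the interface text tells. Its arguments: {"type":"object","properties":{"rows":{"type":"array"},"claw":{"type":"number"}},"required":["rows"]}

```bash
mkdir -p pics; cat > h.py <<'E'
import numpy as np, cv2
from workcell import bot
def shot(cam,fn=None):
    P=bot.camera_params(cam); im,d=bot.camera(cam)
    if fn: cv2.imwrite('pics/'+fn,im[:,:,::-1])
    return P,im,d
def world(P,u,v,d):
    d=np.asarray(d,float)
    c=np.stack([(np.asarray(u)-P['cx'])/P['fx']*d,-(np.asarray(v)-P['cy'])/P['fy']*d,-d],-1)
    T=np.array(P['pose']); return c@T[:3,:3].T+T[:3,3]
def cloud(P,d):
    v,u=np.mgrid[:d.shape[0],:d.shape[1]]; return world(P,u,v,d)
E
python3 - <<'E'
from h import *
print(bot.get_obs())
P,im,d=shot('top','top1.png'); print(P)
W=cloud(P,d)
for n in ['boss','grip','shoulder','shaft_tip','blank_mid','tray_floor','carriage','paste_can','offcut','hammer']:
    for r in bot.trace(n,'top')[:4]:
        m=r['pixels']&(d>0); w=W[m]
        print(n,round(r['score'],2),np.round(r['uv']),m.sum(),np.median(w,0).round(3) if m.any() else '',w.min(0).round(3),w.max(0).round(3))
P,im2,d=shot('scene','scene1.png')
E
```

```text
{'clock': 0.0, 'joint_pos': array([1.30501138e+00, 2.41400352e-01, 3.69005691e-03, 1.33519477e+00,
       2.15076957e-05, 1.57080360e+00]), 'joint_vel': array([-0.00019937, -0.00013834, -0.00044807,  0.0024865 ,  0.0009146 ,
       -0.00107986]), 'tau': array([ 3.33378030e-04, -3.72322440e+01,  2.52405632e+01,  1.70174288e-02,
        1.61137218e-04,  6.70095105e-06]), 'eef_pos': array([0.13119886, 0.48196813, 0.30300607]), 'tool_rot': array([ 1.32505206e-01,  9.91181749e-01, -1.04364790e-03, -1.50360854e-04]), 'ft_force': array([ 0.15815961, -0.28172074, -0.3811152 ]), 'ft_torque': array([-0.01149934,  0.00471859,  0.00547826]), 'grasp_force': 0.0, 'grip_width': 0.08570905695837934}
{'fx': 468.68677797799177, 'fy': 468.68677797799177, 'cx': 319.2738644565945, 'cy': 191.41372528160977, 'pose': array([[-0.01437778,  0.99855432, -0.05179332,  0.45104652],
       [-0.99983522, -0.01378351,  0.01181288,  0.00677225],
       [ 0.01108191,  0.05195463,  0.99858796,  1.75609916],
       [ 0.        ,  0.        ,  0.        ,  1.        ]])}
boss 0.83 [383. 190.] 302 [ 0.546 -0.241  0.04 ] 
[... 844 characters left out ...]
4 ] [ 0.461 -0.268  0.005] [ 0.605 -0.22   0.093]
tray_floor 0.66 [384. 199.] 2438 [ 0.515 -0.262  0.005] [ 0.401 -0.35  -0.01 ] [ 0.642 -0.16   0.084]
carriage 0.62 [271. 180.] 211 [0.571 0.164 0.07 ] [0.535 0.132 0.017] [0.604 0.19  0.083]
carriage 0.42 [190. 208.] 658 [0.486 0.465 0.022] [ 0.321  0.431 -0.011] [0.585 0.519 0.038]
paste_can 0.94 [208. 159.] 365 [0.663 0.389 0.087] [ 0.634  0.361 -0.005] [0.7   0.429 0.098]
paste_can 0.48 [292. 180.] 44 [0.577 0.083 0.099] [0.566 0.073 0.076] [0.591 0.094 0.11 ]
offcut 0.62 [182. 173.] 140 [0.618 0.478 0.043] [ 0.594  0.451 -0.004] [0.643 0.502 0.076]
hammer 0.72 [188. 211.] 592 [0.475 0.465 0.022] [ 0.321  0.431 -0.006] [0.584 0.517 0.038]
```

```bash
python3 - <<'E'
from h import *
im=cv2.imread('pics/top1.png'); c=im[120:290,150:430]; cv2.imwrite('pics/top1c.png',cv2.resize(c,None,fx=2.8,fy=2.8,interpolation=cv2.INTER_CUBIC))
E
```

```text
(no output)
```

View pics/top1c.png

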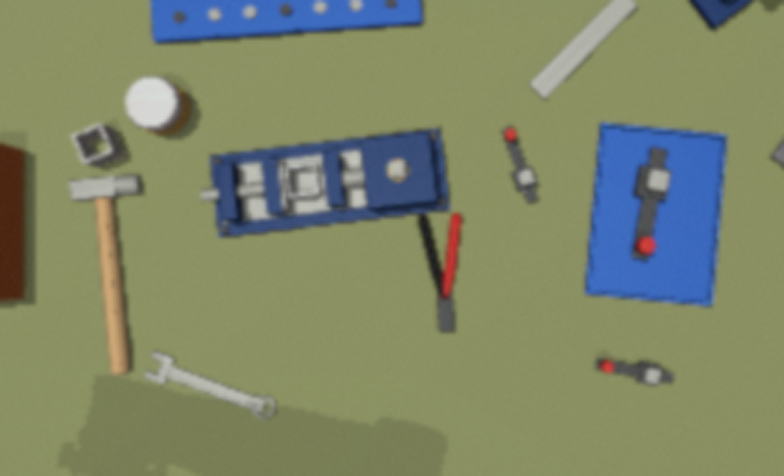

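View pics/scene1.png

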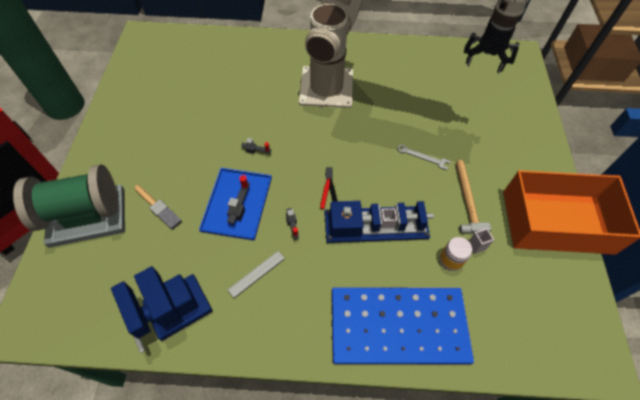

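Emit:
step_arm(rows=[[[-560,-560,0],-6],[[-560,-560,0],-6],[[-560,-560,0],-6],[[-560,-560,0],-6],[[-560,-560,0],-6],[[-560,-560,0],-6],[[-560,-560,0],-6],[[-560,-560,0],-6],[[-560,-560,0],-6],[[-560,-560,0],-6],[[-560,-560,0],-6],[[-560,-560,0],-6]], claw=-1)

```text
clock: 2.1
eef_pos: [0.5045, -0.1707, 0.3041]
tool_rot: [0.081, 0.997, 0.0, 0.0]
ft_force: [0.5, 0.5, 0.4]
grip_width: 0.0853
grasp_force: 0.0
```

```bash
cat >> h.py <<'E'
from scipy.spatial.transform import Rotation as R
def tool():
    o=bot.get_obs(); return np.array(o['eef_pos']),R.from_quat(o['tool_rot']).as_matrix()
def rect(P,d,zlo,zhi,cen,rad):
    "min-area rect of cloud points within height band near cen"
    W=cloud(P,d); m=(d>0)&(W[...,2]>zlo)&(W[...,2]<zhi)&(np.hypot(W[...,0]-cen[0],W[...,1]-cen[1])<rad)
    p=W[m]; r=cv2.minAreaRect((p[:,:2]*1000).astype(np.float32))
    return m.sum(),p.mean(0).round(4),np.round(r[0],1),np.round(r[1],1),round(r[2],1),np.median(p[:,2]).round(4)
E
python3 - <<'E'
from h import *
p,Rt=tool(); P,im,d=shot('wrist','w1.png')
T=np.array(P['pose']); print('cam in tool',Rt.T@(T[:3,3]-p),'\n',(Rt.T@T[:3,:3]).round(3),P['fx'],P['cx'],P['cy'])
W=cloud(P,d)
print('boss',rect(P,d,.074,.09,(.56,-.245),.05),'\nknob',rect(P,d,.074,.095,(.48,-.235),.04))
for n in ['boss','grip','tray_floor']:
    for r in bot.trace(n,'wrist')[:3]:
        m=r['pixels']&(d>0); w=W[m]; print(n,r['score'],r['uv'],m.sum(),w.min(0).round(3),w.max(0).round(3))
E
```

```text
cam in tool [ 0.08189902  0.00062406 -0.07010567] 
 [[-0.001  0.947  0.321]
 [ 1.     0.001 -0.001]
 [-0.001  0.321 -0.947]] 314.14235297063146 326.56199712106263 203.0886320772205
boss (np.int64(576), array([ 0.562 , -0.2459,  0.0805]), array([ 563.4, -246.6]), array([24.2, 24.9]), 78.5, np.float64(0.081)) 
knob (np.int64(456), array([ 0.4792, -0.2289,  0.0842]), array([ 479.9, -229.7]), array([20.9, 20.9]), 61.0, np.float64(0.0849))
boss 0.77 [234.2, 4.4] 490 [ 0.319 -0.257  0.   ] [ 0.334 -0.17   0.028]
boss 0.69 [268.8, 213.0] 3328 [ 0.462 -0.276  0.004] [ 0.615 -0.217  0.087]
boss 0.67 [416.2, 221.3] 1531 [ 0.54  -0.096 -0.001] [ 0.652 -0.042  0.058]
grip 0.79 [416.4, 223.9] 1575 [ 0.502 -0.121 -0.002] [ 0.671 -0.033  0.255]
grip 0.69 [235.2, 4.0] 528 [ 0.319 -0.254 -0.   ] [ 0.334 -0.17   0.028]
grip 0.66 [265.5, 215.2] 3404 [ 0.462 -0.276  0.004] [ 0.615 -0.217  0.087]
tray_floor 0.8 [252.6, 177.0] 22794 [ 0.398 -0.358 -0.002] [ 0.655 -0.157  0.258]
```

View pics/w1.png

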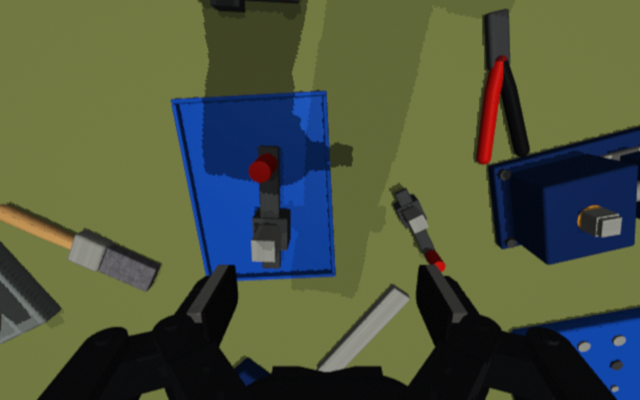

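Emit:
step_arm(rows=[[[-50,-45,20],2],[[-70,-65,60],2],[[-70,-65,110],2],[[-70,-65,150],2],[[-70,-65,175],2],[[-70,-65,187],2],[[-70,-65,187],2]])

```text
clock: 3.18
eef_pos: [0.5622, -0.2429, 0.117]
tool_rot: [0.097, 0.995, 0.0, -0.0]
ft_force: [0.5, 0.4, -0.2]
grip_width: 0.0857
grasp_force: 0.0
```

Emit:
step_arm(rows=[[[0,0,0],0],[[0,0,0],0],[[0,0,0],0],[[0,0,0],0],[[0,0,0],0],[[0,0,0],0]], claw=1)

```text
clock: 3.92
eef_pos: [0.5628, -0.2447, 0.1177]
tool_rot: [0.098, 0.995, -0.001, 0.001]
ft_force: [-0.8, -3.4, 4.7]
grip_width: 0.0232
grasp_force: 64.2
```

Emit:
step_arm(rows=[[[0,0,-15],0],[[0,0,-55],0],[[0,0,-105],0],[[0,0,-150],0],[[10,40,-150],0],[[20,90,-150],0],[[30,140,-150],0],[[30,180,-150],0],[[30,190,-150],0],[[30,190,-150],0],[[30,190,-150],0]])

```text
clock: 5.3
eef_pos: [0.5696, -0.0526, 0.2665]
tool_rot: [0.098, 0.995, -0.0, -0.001]
ft_force: [0.4, 0.7, -5.2]
grip_width: 0.0234
grasp_force: 63.0
```

```bash
python3 - <<'E'
from h import *
o=bot.get_obs(); print(o['ft_force'],o['ft_torque'])
p,Rt=tool(); P,im,d=shot('wrist','w2.png'); print(p,Rt[:,1])
W=cloud(P,d)
print('tip',rect(P,d,.101,.109,(.577,.083),.03))
print('shaft',rect(P,d,.088,.109,(.577,.083),.03))
print('box',rect(P,d,.074,.086,(.577,.083),.075))
for r in bot.trace('shaft_tip','wrist')[:2]:
    m=r['pixels']&(d>0); print(r['score'],r['uv'],np.median(W[m],0).round(4),W[m].max(0).round(4))
E
```

```text
[ 0.38265756  0.68385412 -5.20740624] [-0.06888193 -0.00950904  0.05060945]
[ 0.56957314 -0.05262357  0.26650017] [ 1.95824324e-01  9.80638906e-01 -4.13001754e-04]
tip (np.int64(548), array([0.5802, 0.0859, 0.1041]), array([580.8,  86.4]), array([17.8, 18.5]), 3.3, np.float64(0.1042))
shaft (np.int64(962), array([0.5786, 0.0839, 0.1005]), array([580.6,  86.5]), array([20.6, 21.2]), 2.7, np.float64(0.1032))
box (np.int64(10215), array([0.5764, 0.0846, 0.0802]), array([580.6,  86.2]), array([90. , 90.2]), 6.1, np.float64(0.0803))
0.58 [493.2, 182.4] [0.5772 0.0822 0.0994] [0.6002 0.107  0.1061]
```

View pics/w2.png

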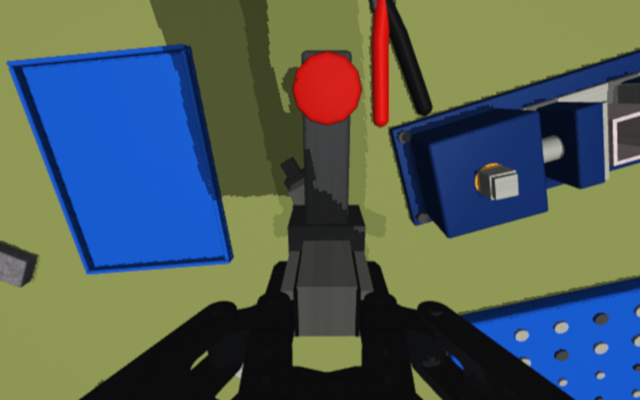

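Emit:
step_arm(rows=[[[3,30,0],-5],[[8,70,0],-10],[[13,110,0],-14],[[16,135,10],-14],[[16.3,138.5,20],-14],[[16.3,138.5,20],-14],[[16.3,138.5,20],-14]])

```text
clock: 6.28
eef_pos: [0.5811, 0.086, 0.2471]
tool_rot: [-0.023, 1.0, -0.0, 0.0]
ft_force: [0.7, 1.1, -4.8]
grip_width: 0.0235
grasp_force: 63.0
```

```bash
python3 - <<'E'
from h import *
o=bot.get_obs(); print(o['ft_force'],o['ft_torque'])
p,Rt=tool(); P,im,d=shot('wrist','w3.png'); print(p,Rt[:,0],np.degrees(np.arctan2(Rt[1,0],Rt[0,0])))
W=cloud(P,d)
zu=p[2]-.1127
k=p[:2]+.085*Rt[:2,0]
print('knob',zu,rect(P,d,zu+.070,zu+.088,k,.025), k)
b=p[:2]
print('hub/arm',rect(P,d,zu+.029,zu+.038,b+.04*Rt[:2,0],.06))
print('box',rect(P,d,.077,.084,(.577,.083),.075))
E
```

```text
[ 0.7014449   1.06125367 -4.8150325 ] [ 0.00010247  0.02484498 -0.01215287]
[0.58109044 0.08595851 0.24707009] [-9.98918785e-01 -4.64893657e-02  2.96250619e-06] -177.33539514537253
knob 0.13437008919125973 (np.int64(3910), array([0.497 , 0.0826, 0.2144]), array([497.3,  82.6]), array([21.3, 21.2]), 46.7, np.float64(0.2144)) [0.49618234 0.08200691]
hub/arm (np.int64(6471), array([0.5422, 0.0843, 0.1685]), array([529. ,  83.5]), array([95.7, 40.1]), 2.9, np.float64(0.1685))
box (np.int64(5618), array([0.57  , 0.0869, 0.0801]), array([580.4,  86.3]), array([89.4, 89.5]), 6.0, np.float64(0.0801))
```

View pics/w3.png

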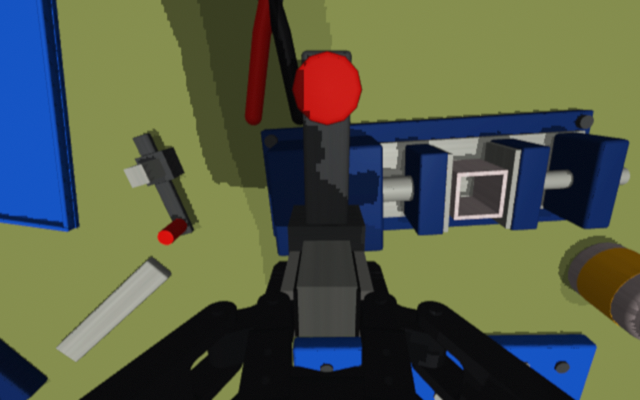

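Emit:
step_arm(rows=[[[1,0,10],0],[[1,0,20],0],[[1,0,26],0],[[1,0,29],0],[[1,0,31],0],[[1,0,33],0],[[1,0,34],0],[[1,0,34],0]])

```text
clock: 7.32
eef_pos: [0.58, 0.0873, 0.213]
tool_rot: [-0.024, 1.0, 0.0, 0.0]
ft_force: [0.1, 0.5, -4.6]
grip_width: 0.0234
grasp_force: 63.1
```

Emit:
step_arm(rows=[[[0,0,1],0],[[0,0,2],0],[[0,0,3],0],[[0,0,4],0],[[0,0,5],0],[[0,0,5],0]])

```text
clock: 8.07
eef_pos: [0.5799, 0.0872, 0.2078]
tool_rot: [-0.024, 1.0, -0.0, -0.0]
ft_force: [-0.5, -0.1, -5.0]
grip_width: 0.0234
grasp_force: 63.1
```

Emit:
step_arm(rows=[[[0,0,1],0],[[0,0,3],0],[[0,0,5],0],[[0,0,7],0],[[0,0,9],0],[[0,0,11],0],[[0,0,12],0],[[0,0,12],0]])

```text
clock: 9.07
eef_pos: [0.5799, 0.0872, 0.1958]
tool_rot: [-0.024, 1.0, 0.0, -0.0]
ft_force: [-0.7, -0.1, -4.5]
grip_width: 0.0231
grasp_force: 63.1
```

Emit:
step_arm(rows=[[[0,0,1],0],[[0,0,2],0],[[0,0,3],0],[[0,0,3.5],0],[[0,0,3.5],0],[[0,0,3.5],0]])

```text
clock: 9.82
eef_pos: [0.58, 0.0872, 0.1927]
tool_rot: [-0.024, 1.0, 0.0, 0.0]
ft_force: [-1.5, 0.4, -1.6]
grip_width: 0.0233
grasp_force: 63.5
```

Emit:
step_arm(rows=[[[0,0,0],0],[[0,0,0],0],[[0,0,0],0],[[0,0,0],0],[[0,0,0],0]], claw=-1)

```text
clock: 10.45
eef_pos: [0.58, 0.0872, 0.1925]
tool_rot: [-0.024, 1.0, 0.0, 0.0]
ft_force: [0.5, -0.2, 0.0]
grip_width: 0.0855
grasp_force: 0.0
```

Emit:
step_arm(rows=[[[20,0,0],0],[[55,0,0],0],[[85,0,0],0],[[85,0,0],0]])

```text
clock: 10.95
eef_pos: [0.493, 0.0829, 0.1924]
tool_rot: [-0.024, 1.0, -0.0, -0.001]
ft_force: [-0.5, -1.1, 0.3]
grip_width: 0.0854
grasp_force: 0.0
```

Emit:
step_arm(rows=[[[0,0,0],0],[[0,0,0],0],[[0,0,0],0],[[0,0,0],0],[[0,0,0],0]], claw=1)

```text
clock: 11.58
eef_pos: [0.4955, 0.0831, 0.1924]
tool_rot: [-0.024, 1.0, -0.0, 0.0]
ft_force: [1.3, -0.2, -0.7]
grip_width: 0.0207
grasp_force: 58.5
```

Emit:
step_arm(rows=[[[-0.3,7.4,0],0],[[-1.3,14.8,0],0],[[-2.9,22,0],0],[[-5.1,29.1,0],0],[[-8,35.9,0],0],[[-11.4,42.5,0],0],[[-15.4,48.8,0],0],[[-19.9,54.6,0],0],[[-24.9,60.1,0],0],[[-24.9,60.1,0],0]])

```text
clock: 12.82
eef_pos: [0.5152, 0.1419, 0.192]
tool_rot: [-0.024, 1.0, -0.004, -0.002]
ft_force: [-4.6, -10.3, 6.0]
grip_width: 0.02
grasp_force: 59.1
```

```bash
cat > f.py <<'E'
from h import *
import sys
th0=float(sys.argv[1]); F=[];T=[]
o=bot.get_obs(); p,Rt=tool(); piv=np.array([.5800,.0872])
r=p[:2]-piv; a=np.degrees(np.arctan2(r[1],r[0])); th=(182.7-a)%360
t=np.array([r[1],-r[0]])/np.hypot(*r); f=np.array(o['ft_force'])
print('clock',o['clock'],'r',np.hypot(*r).round(4),'theta',th.round(1),'Ftan',(f[:2]@t).round(2),'Frad',(f[:2]@r/np.hypot(*r)).round(2),'Fz',f[2].round(2),'width',o['grip_width'])
c=lambda q:85*np.array([np.cos(np.radians(q)),np.sin(np.radians(q))])
for q in np.arange(th0+5,th0+50,5): print(q,(c(q)-c(th0)).round(1),end='; ')
E
python3 f.py 45
python3 - <<'E'
from h import *
P,im,d=shot('wrist','w4.png'); np.savez('w4.npz',d=d,P=P)
W=cloud(P,d)
for n in ['carriage','blank_mid']:
  for r in bot.trace(n,'wrist')[:2]:
    m=r['pixels']&(d>0); w=W[m]; print(n,r['score'],r['uv'],m.sum(),w.min(0).round(4),w.max(0).round(4))
E
```

```text
clock 12.825 r 0.0848 theta 42.8 Ftan -10.82 Frad -3.12 Fz 6.03 width 0.02003803823883809
50.0 [-5.5  5. ]; 55.0 [-11.4   9.5]; 60.0 [-17.6  13.5]; 65.0 [-24.2  16.9]; 70.0 [-31.   19.8]; 75.0 [-38.1  22. ]; 80.0 [-45.3  23.6]; 85.0 [-52.7  24.6]; 90.0 [-60.1  24.9]; carriage 0.71 [376.9, 250.6] 1048 [0.5032 0.1551 0.0213] [0.6055 0.1911 0.1608]
blank_mid 0.78 [416.6, 278.6] 3113 [0.5475 0.1889 0.0213] [0.5892 0.2352 0.0741]
blank_mid 0.58 [373.2, 252.0] 1053 [0.5073 0.1593 0.0213] [0.6059 0.192  0.1314]
```

View pics/w4.png

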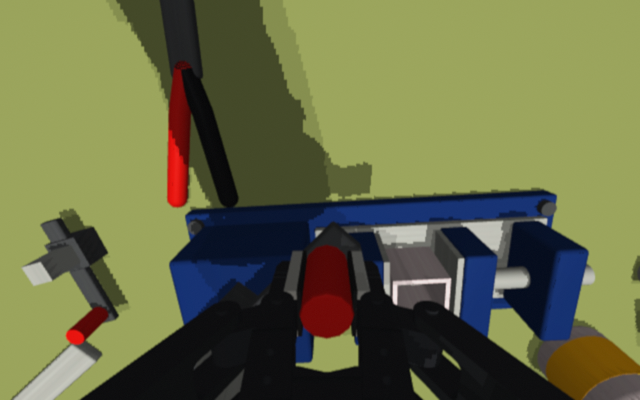

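```bash
python3 - <<'E'
from h import *
z=np.load('w4.npz',allow_pickle=True); d=z['d']; P=z['P'].item(); W=cloud(P,d)
a=np.radians(96); ey=np.array([np.cos(a),np.sin(a)]); ex=np.array([ey[1],-ey[0]])
q=W[...,:2]-np.array([.5806,.0864]); Y=q@ey; X=q@ex
for x0 in (-.03,-.025,-.015,-.01,0.0,.01):
    m=(d>0)&(abs(X-x0)<.003)&(Y>.05)&(Y<.22)&(W[...,2]<.1)
    y=Y[m];zz=W[...,2][m];i=np.argsort(y)
    b=np.round(y*1000/2)*2
    print(x0,' '.join(f'{int(k)}:{1000*zz[b==k].max():.0f}' for k in np.unique(b)))
E
```

```text
-0.03 50:23 52:21 94:76 96:77 98:75 100:74 102:74 104:23 106:24 108:23 110:23 112:23 114:23 116:23 118:24 120:23 122:24 124:23 126:23 128:23 130:24 132:23 134:23 136:23 138:23 140:24 142:24 144:23 146:23 148:75 150:75 152:76 154:76 156:76 158:77 160:77 162:77 164:77 166:77 168:77 170:76 172:76 174:76 176:23 178:23 180:23 182:24 184:23 186:24 188:23 190:24 192:23 194:23 196:24 198:24 200:24 202:23 204:23 206:24 208:23 210:78 212:78 214:78 216:79 218:78 220:78
-0.025 96:76 98:76 100:75 102:74 106:24 108:23 110:23 112:24 114:24 116:23 118:24 120:23 122:23 124:24 126:24 128:23 130:23 132:23 134:23 136:23 138:23 140:23 142:24 144:23 146:23 148:74 150:75 152:75 154:76 156:77 158:76 160:76 162:76 164:77 166:76 168:77 170:76 172:76 174:76 180:23 182:23 184:24 186:23 188:24 190:23 192:23 194:23 196:24 198:24 200:24 202:23 204:23 206:24 208:23 210:76 212:78 214:79 216:79 218:79 220:78
-0.015 98:75 100:74 102:74 104:68 106:73 108:73 110:73 112:73 114:73 116:73 118:73 120:73 122:73 124:73 126:73 128:73 130:73 132:73 134:73 136:73 138:73 140:74 142:73 144:73 146:72 148:74 150:74 152:75 154:77 156
[... 185 characters left out ...]
00:74 102:74 106:73 108:73 142:73 144:73 146:71 148:73 150:74 152:77 154:76 156:76 158:76 160:76 162:76 164:76 166:76 168:77 170:76 172:76 174:75 188:53 190:53 192:53 194:53 196:54 198:53 200:53 202:54 204:53 206:52 208:53 210:79 212:78 214:78 216:78 218:78 220:79
0.0 106:73 108:73 142:74 144:73 146:72 148:75 150:75 152:75 154:76 156:76 158:76 160:77 162:77 164:77 166:76 168:76 170:76 172:76 174:76 184:56 186:58 188:58 190:57 192:57 194:57 196:57 198:57 200:57 202:57 204:57 206:58 208:58 210:75 212:78 214:79 216:78 218:79 220:79
0.01 142:68 144:73 148:74 150:74 152:74 154:77 156:76 158:77 160:76 162:77 164:76 166:76 168:76 170:76 172:76 174:76 206:52 210:76 212:78 214:78 216:78 218:78 220:78
```

Emit:
step_arm(rows=[[[-5.5,5,0],0],[[-11.4,9.5,0],0],[[-17.6,13.5,0],0],[[-24.2,16.9,0],0],[[-24.2,16.9,0],0]])

```text
clock: 13.6
eef_pos: [0.5374, 0.1603, 0.1919]
tool_rot: [-0.024, 1.0, -0.003, -0.004]
ft_force: [-7.6, -8.4, 6.5]
grip_width: 0.0209
grasp_force: 59.3
```

```bash
python3 f.py 65
```

```text
clock 13.6 r 0.0846 theta 62.5 Ftan -10.77 Frad -3.48 Fz 6.49 width 0.020871409981858522
70.0 [-6.9  2.8]; 75.0 [-13.9   5.1]; 80.0 [-21.2   6.7]; 85.0 [-28.5   7.6]; 90.0 [-35.9   8. ]; 95.0 [-43.3   7.6]; 100.0 [-50.7   6.7]; 105.0 [-57.9   5.1]; 110.0 [-65.    2.8];
```

Emit:
step_arm(rows=[[[-6.9,2.8,0],0],[[-13.9,5.1,0],0],[[-21.2,6.7,0],0],[[-21.2,6.7,0],0]])

```text
clock: 14.1
eef_pos: [0.5576, 0.1687, 0.1918]
tool_rot: [-0.024, 1.0, -0.002, -0.004]
ft_force: [-10.1, -4.5, 8.6]
grip_width: 0.0207
grasp_force: 59.4
```

```bash
python3 f.py 80
```

```text
clock 14.1 r 0.0845 theta 77.3 Ftan -10.9 Frad -1.65 Fz 8.57 width 0.02065897213093375
85.0 [-7.4  1. ]; 90.0 [-14.8   1.3]; 95.0 [-22.2   1. ]; 100.0 [-29.5   0. ]; 105.0 [-36.8  -1.6]; 110.0 [-43.8  -3.8]; 115.0 [-50.7  -6.7]; 120.0 [-57.3 -10.1]; 125.0 [-63.5 -14.1];
```

Emit:
step_arm(rows=[[[-7.4,1,0],0],[[-14.8,1.3,0],0],[[-22.2,1,0],0],[[-22.2,1,0],0]])

```text
clock: 14.6
eef_pos: [0.5792, 0.1717, 0.1918]
tool_rot: [-0.024, 1.0, -0.001, -0.005]
ft_force: [-10.6, -3.3, 8.9]
grip_width: 0.0207
grasp_force: 59.4
```

```bash
python3 f.py 95
```

```text
clock 14.6 r 0.0845 theta 92.2 Ftan -10.63 Frad -3.17 Fz 8.88 width 0.02066976615116103
100.0 [-7.4 -1. ]; 105.0 [-14.6  -2.6]; 110.0 [-21.7  -4.8]; 115.0 [-28.5  -7.6]; 120.0 [-35.1 -11.1]; 125.0 [-41.3 -15. ]; 130.0 [-47.2 -19.6]; 135.0 [-52.7 -24.6]; 140.0 [-57.7 -30. ];
```

Emit:
step_arm(rows=[[[-7.4,-1,0],0],[[-14.6,-2.6,0],0],[[-21.7,-4.8,0],0],[[-21.7,-4.8,0],0]])

```text
clock: 15.1
eef_pos: [0.601, 0.1691, 0.1918]
tool_rot: [-0.025, 1.0, -0.0, -0.005]
ft_force: [-11.4, -0.9, 8.3]
grip_width: 0.0204
grasp_force: 59.6
```

```bash
python3 f.py 110
```

```text
clock 15.1 r 0.0845 theta 107.1 Ftan -10.81 Frad -3.66 Fz 8.32 width 0.020422723107264486
115.0 [-6.9 -2.8]; 120.0 [-13.4  -6.3]; 125.0 [-19.7 -10.2]; 130.0 [-25.6 -14.8]; 135.0 [-31.  -19.8]; 140.0 [-36.  -25.2]; 145.0 [-40.6 -31.1]; 150.0 [-44.5 -37.4]; 155.0 [-48. -44.];
```

Emit:
step_arm(rows=[[[-6.9,-2.8,0],0],[[-13.4,-6.3,0],0],[[-19.7,-10.2,0],0],[[-19.7,-10.2,0],0]])

```text
clock: 15.6
eef_pos: [0.6213, 0.161, 0.1919]
tool_rot: [-0.025, 1.0, 0.001, -0.005]
ft_force: [-11.9, 2.8, 6.9]
grip_width: 0.0207
grasp_force: 59.6
```

```bash
python3 f.py 125; python3 - <<'E'
from h import *
P,im,d=shot('wrist','w5.png'); W=cloud(P,d)
a=np.radians(96); ey=np.array([np.cos(a),np.sin(a)]); ex=np.array([ey[1],-ey[0]])
q=W[...,:2]-np.array([.5806,.0864]); Y=q@ey; X=q@ex
for x0 in (-.03,-.025,-.015,-.01,.025,.03):
    m=(d>0)&(abs(X-x0)<.003)&(Y>.06)&(Y<.17)&(W[...,2]<.1)
    y=Y[m];zz=W[...,2][m];b=np.round(y*1000/2)*2
    print(x0,' '.join(f'{int(k)}:{1000*zz[b==k].max():.0f}' for k in np.unique(b)))
E
```

```text
clock 15.6 r 0.0846 theta 121.9 Ftan -11.8 Frad -3.34 Fz 6.94 width 0.020706876116741588
130.0 [-5.9 -4.5]; 135.0 [-11.4  -9.5]; 140.0 [-16.4 -15. ]; 145.0 [-20.9 -20.9]; 150.0 [-24.9 -27.1]; 155.0 [-28.3 -33.7]; 160.0 [-31.1 -40.6]; 165.0 [-33.3 -47.6]; 170.0 [-35.  -54.9]; -0.03 60:23 62:24 64:23 66:23 68:24 70:23 72:24 74:24 76:23 78:24 80:23 82:75 84:76 86:77 88:77 90:77 92:76 94:77 96:77 98:76 100:76 102:77 104:76 106:74 108:74 118:23 120:23 122:23 124:24 126:24 128:24 130:23 132:23 134:24 136:23 138:24 140:24 142:23 144:23 146:24 148:74 150:75 152:76 154:76 156:77 158:77 160:77 162:77 164:77 166:77 168:77 170:77
-0.025 60:24 62:24 64:23 66:24 68:23 70:24 72:24 74:23 76:23 78:24 80:23 82:75 84:76 86:77 88:76 90:77 92:76 94:77 96:77 98:76 100:77 102:76 104:76 106:75 108:74 116:24 118:23 120:23 122:24 124:23 126:24 128:24 130:23 132:24 134:24 136:24 138:23 140:24 142:23 144:23 146:24 148:74 150:74 152:75 154:76 156:77 158:77 160:77 162:76 164:77 166:77 168:77 170:77
-0.015 60:23 62:23 64:23 66:23 68:23 70:23 72:23 74:24 76:23 78:24 80:23 82:76 84:76 86:77 88:77 90:77 92:77 94:77 9
[... 534 characters left out ...]
5 150:75 152:76 154:76 156:77 158:77 160:77 162:76 164:77 166:77 168:77 170:76
0.025 60:23 62:23 64:23 66:23 68:24 70:24 72:24 74:24 76:24 78:23 80:24 82:75 84:76 86:76 88:76 90:77 92:77 94:76 96:76 98:77 100:77 102:76 104:75 106:74 108:74 110:73 112:72 114:73 116:73 118:73 120:73 122:72 124:73 126:72 128:73 130:73 132:73 134:72 136:71 138:73 140:73 142:73 144:72 146:72 148:75 150:74 152:75 154:77 156:77 158:77 160:76 162:76 164:76 166:77 168:77 170:76
0.03 60:23 62:23 64:24 66:24 68:24 70:23 72:24 74:24 76:24 78:23 80:23 82:75 84:76 86:76 88:76 90:76 92:76 94:76 96:76 98:77 100:77 102:76 104:75 106:75 108:75 148:75 150:75 152:75 154:77 156:77 158:77 160:76 162:77 164:76 166:77 168:76 170:76
```

Emit:
step_arm(rows=[[[-5.9,-4.5,0],0],[[-11.4,-9.5,0],0],[[-11.4,-9.5,0],0]])

```text
clock: 16.02
eef_pos: [0.6334, 0.1529, 0.192]
tool_rot: [-0.026, 1.0, 0.002, -0.005]
ft_force: [-10.7, 4.7, 5.9]
grip_width: 0.0208
grasp_force: 59.4
```

```bash
python3 f.py 135
```

```text
clock 16.025 r 0.0847 theta 131.8 Ftan -11.29 Frad -3.05 Fz 5.88 width 0.020778568216688116
140.0 [-5.  -5.5]; 145.0 [ -9.5 -11.4]; 150.0 [-13.5 -17.6]; 155.0 [-16.9 -24.2]; 160.0 [-19.8 -31. ]; 165.0 [-22.  -38.1]; 170.0 [-23.6 -45.3]; 175.0 [-24.6 -52.7]; 180.0 [-24.9 -60.1];
```

Emit:
step_arm(rows=[[[-5,-5.5,0],0],[[-9.5,-11.4,0],0],[[-9.5,-11.4,0],0]])

```text
clock: 16.4
eef_pos: [0.6437, 0.143, 0.192]
tool_rot: [-0.026, 1.0, 0.003, -0.004]
ft_force: [-10.7, 6.6, 4.9]
grip_width: 0.0207
grasp_force: 59.3
```

```bash
python3 f.py 145
```

```text
clock 16.4 r 0.0847 theta 141.5 Ftan -12.01 Frad -3.65 Fz 4.88 width 0.020703193426933306
150.0 [-4.  -6.3]; 155.0 [ -7.4 -12.8]; 160.0 [-10.2 -19.7]; 165.0 [-12.5 -26.8]; 170.0 [-14.1 -34. ]; 175.0 [-15.  -41.3]; 180.0 [-15.4 -48.8]; 185.0 [-15.  -56.2]; 190.0 [-14.1 -63.5];
```

Emit:
step_arm(rows=[[[-4,-6.3,0],0],[[-7.4,-12.8,0],0],[[-7.4,-12.8,0],0]])

```text
clock: 16.77
eef_pos: [0.6522, 0.1316, 0.1921]
tool_rot: [-0.026, 1.0, 0.004, -0.004]
ft_force: [-8.6, 9.3, 4.5]
grip_width: 0.0208
grasp_force: 59.3
```

```bash
python3 f.py 155; python3 - <<'E'
from h import *
P,im,d=shot('wrist','w6.png'); W=cloud(P,d)
a=np.radians(96); ey=np.array([np.cos(a),np.sin(a)]); ex=np.array([ey[1],-ey[0]])
q=W[...,:2]-np.array([.5806,.0864]); Y=q@ey; X=q@ex
for x0 in (-.03,-.025,-.015,.025,.03):
    m=(d>0)&(abs(X-x0)<.003)&(Y>.075)&(Y<.155)&(W[...,2]<.1)
    y=Y[m];zz=W[...,2][m];b=np.round(y*1000)
    print(x0,' '.join(f'{int(k)}:{1000*zz[b==k].max():.0f}' for k in np.unique(b)))
E
```

```text
clock 16.775 r 0.0848 theta 151.1 Ftan -12.38 Frad -2.43 Fz 4.48 width 0.020751363494307205
160.0 [-2.8 -6.9]; 165.0 [ -5.1 -13.9]; 170.0 [ -6.7 -21.2]; 175.0 [ -7.6 -28.5]; 180.0 [ -8.  -35.9]; 185.0 [ -7.6 -43.3]; 190.0 [ -6.7 -50.7]; 195.0 [ -5.1 -57.9]; 200.0 [ -2.8 -65. ]; -0.03 75:24 76:23 77:24 78:24 79:23 80:23 81:23 82:72 83:76 84:77 85:77 86:76 87:76 88:76 89:76 90:76 91:77 92:77 93:77 94:77 95:77 96:77 97:77 98:77 99:77 100:77 101:77 102:76 103:76 104:76 105:74 106:75 107:74 108:74 109:74 127:23 128:23 129:24 130:24 131:23 132:23 133:23 134:24 135:24 136:24 137:23 138:23 139:23 140:24 141:23 142:24 143:24 144:23 145:24 146:24 147:23 148:74 149:74 150:75 151:75 152:75 153:76 154:78 155:76
-0.025 75:23 76:23 77:24 78:24 79:24 80:23 81:23 82:23 83:75 84:77 85:76 86:77 87:77 88:77 89:76 90:77 91:77 92:76 93:77 94:77 95:77 96:76 97:77 98:76 99:76 100:77 101:77 102:77 103:76 104:76 105:74 106:74 107:74 108:75 109:74 127:23 128:23 129:25 130:24 131:23 132:23 133:23 134:24 135:23 136:24 137:23 138:23 139:23 140:24 141:24 142:23 143:24 144:24 145:23 146:24 147:25 148:74 149:74 150:
[... 848 characters left out ...]
115:73 116:73 117:71 118:73 119:72 120:73 121:72 122:73 123:73 124:73 125:73 126:73 127:73 128:73 129:73 131:73 132:72 133:73 135:73 136:72 137:72 138:72 139:73 140:71 141:73 142:72 143:73 144:73 145:72 146:72 147:71 148:75 149:74 150:74 151:75 152:76 153:76 154:76 155:77
0.03 75:22 76:23 77:23 78:23 79:24 80:23 81:23 82:24 83:76 84:76 85:76 86:76 87:76 88:76 89:76 90:77 91:77 92:76 93:77 94:77 95:76 96:77 97:76 98:77 99:76 100:76 101:77 102:76 103:76 104:76 105:74 106:74 107:75 108:74 109:73 127:23 128:23 129:23 130:23 131:24 132:23 133:23 134:22 135:23 136:23 137:23 138:24 139:23 140:22 141:23 142:23 143:23 144:22 145:24 146:23 147:22 148:72 149:75 150:75 151:75 152:75 153:77 154:76 155:76
```

Emit:
step_arm(rows=[[[-2.8,-6.9,0],0],[[-5.1,-13.9,0],0],[[-5.1,-13.9,0],0]])

```text
clock: 17.2
eef_pos: [0.6587, 0.1188, 0.1923]
tool_rot: [-0.026, 1.0, 0.005, -0.003]
ft_force: [-6.9, 12.1, 3.0]
grip_width: 0.0209
grasp_force: 59.2
```

```bash
python3 f.py 165
```

```text
clock 17.2 r 0.0848 theta 160.9 Ftan -13.8 Frad -1.9 Fz 3.04 width 0.02092366199965179
170.0 [-1.6 -7.2]; 175.0 [ -2.6 -14.6]; 180.0 [ -2.9 -22. ]; 185.0 [ -2.6 -29.4]; 190.0 [ -1.6 -36.8]; 195.0 [ -0. -44.]; 200.0 [  2.2 -51.1]; 205.0 [  5.1 -57.9]; 210.0 [  8.5 -64.5];
```

Emit:
step_arm(rows=[[[-1.6,-7.2,0],0],[[-2.6,-14.6,0],0],[[-2.6,-14.6,0],0]])

```text
clock: 17.58
eef_pos: [0.6629, 0.1051, 0.1925]
tool_rot: [-0.027, 1.0, 0.006, -0.001]
ft_force: [-3.7, 12.6, 1.9]
grip_width: 0.0205
grasp_force: 59.1
```

```bash
python3 f.py 175;  python3 -c "
from h import *
for i in range(4):
  bot.camera('wrist'); o=bot.get_obs(); print(o['ft_force'].round(2))"
```

```text
clock 17.575 r 0.0848 theta 170.5 Ftan -13.1 Frad -0.94 Fz 1.91 width 0.020529137972811695
180.0 [-0.3 -7.4]; 185.0 [  0.  -14.8]; 190.0 [  1.  -22.2]; 195.0 [  2.6 -29.4]; 200.0 [  4.8 -36.5]; 205.0 [  7.6 -43.3]; 210.0 [ 11.1 -49.9]; 215.0 [ 15.  -56.2]; 220.0 [ 19.6 -62. ]; [-4.41 12.1   2.07]
[-2.77 13.27  1.97]
[-3.58 13.35  2.36]
[-3.88 13.67  1.99]
```

Emit:
step_arm(rows=[[[-0.3,-7.4,0],0],[[-0.2,-11.9,0],0],[[-0.2,-11.9,0],0]])

```text
clock: 18.15
eef_pos: [0.6646, 0.094, 0.1926]
tool_rot: [-0.027, 1.0, 0.006, -0.0]
ft_force: [-0.8, 15.3, 2.1]
grip_width: 0.0208
grasp_force: 59.1
```

```bash
python3 f.py 183;  python3 -c "
from h import *
for i in range(5):
  bot.camera('wrist'); o=bot.get_obs(); print(o['ft_force'].round(2))"
```

```text
clock 18.15 r 0.0849 theta 178.1 Ftan -15.27 Frad 0.38 Fz 2.1 width 0.0208265205552362
188.0 [ 0.7 -7.4]; 193.0 [  2.1 -14.7]; 198.0 [  4.  -21.8]; 203.0 [  6.6 -28.8]; 208.0 [  9.8 -35.5]; 213.0 [ 13.6 -41.8]; 218.0 [ 17.9 -47.9]; 223.0 [ 22.7 -53.5]; 228.0 [ 28.  -58.7]; [-1.58 14.84  0.89]
[-2.24 14.86  0.93]
[-0.68 14.11  2.28]
[-1.86 14.57  0.33]
[-1.33 14.98  0.86]
```

Emit:
step_arm(rows=[[[0,4,0],0],[[0,4,0],0]])

```text
clock: 18.65
eef_pos: [0.6645, 0.0955, 0.1925]
tool_rot: [-0.026, 1.0, 0.003, -0.0]
ft_force: [-1.2, 8.2, 1.5]
grip_width: 0.0204
grasp_force: 59.1
```

Emit:
step_arm(rows=[[[0,0,0],0],[[0,0,0],0],[[0,0,0],0],[[0,0,0],0],[[0,0,0],0]], claw=-1)

```text
clock: 19.27
eef_pos: [0.665, 0.0906, 0.1924]
tool_rot: [-0.024, 1.0, -0.0, -0.0]
ft_force: [-0.6, 0.1, -0.3]
grip_width: 0.0855
grasp_force: 0.0
```

Emit:
step_arm(rows=[[[30,0,0],0],[[65,0,0],-1.5],[[85,0.7,0],-1.5],[[85,0.7,0],-1.5],[[85,0.7,0],-1.5]])

```text
clock: 19.9
eef_pos: [0.581, 0.0875, 0.1928]
tool_rot: [-0.037, 0.999, 0.0, 0.001]
ft_force: [-0.5, 0.8, -0.0]
grip_width: 0.0859
grasp_force: 0.0
```

```bash
python3 - <<'E'
from h import *
p,Rt=tool(); P,im,d=shot('wrist','w7.png'); print(p,np.degrees(np.arctan2(Rt[1,0],Rt[0,0])))
print('boss',rect(P,d,.150,.160,p[:2],.03)); print('hub',rect(P,d,.108,.118,p[:2],.035))
P,im,d=shot('top'); print('knobtop',rect(P,d,.150,.17,(.665,.09),.03),rect(P,d,.1,.12,(.62,.09),.06))
E
```

```text
[0.58100457 0.08753743 0.19284687] -175.73811444135526
boss (np.int64(3433), array([0.5787, 0.0862, 0.1557]), array([580.6,  86.5]), array([25.9, 24. ]), 8.8, np.float64(0.1561))
hub (np.int64(3579), array([0.5662, 0.0859, 0.1141]), array([573.6,  85.4]), array([54.6, 40.2]), 8.5, np.float64(0.1142))
knobtop (np.int64(0), array([nan, nan, nan]), array([0., 0.]), array([0., 0.]), 0.0, np.float64(nan)) (np.int64(0), array([nan, nan, nan]), array([0., 0.]), array([0., 0.]), 0.0, np.float64(nan))h.py:20: RuntimeWarning: Mean of empty slice.
  return m.sum(),p.mean(0).round(4),np.round(r[0],1),np.round(r[1],1),round(r[2],1),np.median(p[:,2]).round(4)
  ret = um.true_divide(
  return _methods._mean(a, axis=axis, dtype=dtype,
  ret = ret.dtype.type(ret / rcount)
```

View pics/w7.png

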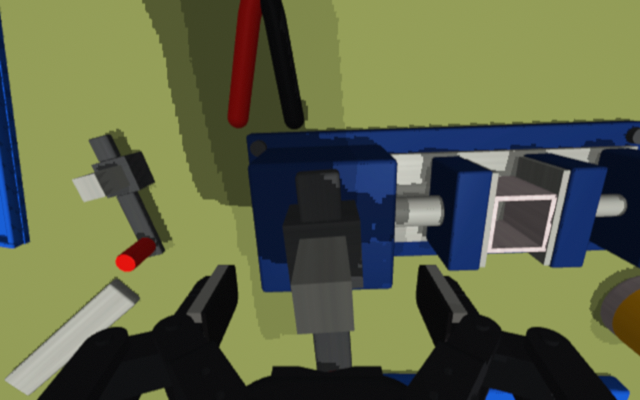

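Emit:
step_arm(rows=[[[0,0,0],-4.2],[[0,0,0],-4.2]])

```text
clock: 20.25
eef_pos: [0.5807, 0.0875, 0.1921]
tool_rot: [-0.073, 0.997, -0.0, 0.0]
ft_force: [0.3, -0.3, 0.1]
grip_width: 0.0852
grasp_force: 0.0
```

Emit:
step_arm(rows=[[[0,0,0],0],[[0,0,0],0],[[0,0,0],0],[[0,0,0],0],[[0,0,0],0],[[0,0,0],0]], claw=1)

```text
clock: 21.0
eef_pos: [0.5802, 0.0867, 0.1926]
tool_rot: [-0.074, 0.997, -0.001, 0.0]
ft_force: [1.0, -5.8, 1.8]
grip_width: 0.0231
grasp_force: 60.0
```

Emit:
step_arm(rows=[[[0,0,-2],0],[[0,0,-5],0],[[0,0,-8],0]])

```text
clock: 21.38
eef_pos: [0.5802, 0.0869, 0.1977]
tool_rot: [-0.074, 0.997, -0.001, -0.001]
ft_force: [4.9, -5.0, -11.4]
grip_width: 0.0235
grasp_force: 59.5
```

Emit:
step_arm(rows=[[[0,0,-10],0],[[0,0,-30],0],[[0,0,-60],0],[[0,0,-80],0],[[0,0,-80],0]])

```text
clock: 22.0
eef_pos: [0.5803, 0.0885, 0.2809]
tool_rot: [-0.074, 0.997, 0.001, 0.001]
ft_force: [-0.2, 0.1, -6.3]
grip_width: 0.0233
grasp_force: 60.7
```

```bash
python3 - <<'E'
from h import *
p,Rt=tool(); print(p,Rt[:,:2].round(4)); print(bot.get_obs()['ft_force'])
P,im,d=shot('top','top2.png'); W=cloud(P,d)
r=bot.trace('tray_floor','top')[0]; m=r['pixels']&(d>0)&(W[...,2]<.03); q=cv2.minAreaRect((W[m][:,:2]*1000).astype(np.float32)); print(r['score'],q)
c=W[m]; c=c[np.hypot(c[:,0]-q[0][0]/1e3,c[:,1]-q[0][1]/1e3)<.06]; print(np.median(c[:,2]))
E
```

```text
[0.58031491 0.08848068 0.28094144] [[-0.989  -0.1479]
 [-0.1479  0.989 ]
 [-0.0015  0.002 ]]
[-0.22371622  0.05083867 -6.34257606]
0.92 ((521.6632080078125, -255.22708129882812), (171.39785766601562, 231.2304229736328), 84.07171630859375)
0.004594530021462151
```

Emit:
step_arm(rows=[[[15,-40,0],0],[[35,-90,0],0],[[55,-145,0],0],[[75,-200,0],0],[[95,-250,0],0],[[115,-300,0],0],[[125,-326,20],0],[[125,-326,60],0],[[125,-326,100],0],[[125,-326,130],0],[[125,-326,150],0],[[125,-326,150],0]])

```text
clock: 23.6
eef_pos: [0.502, -0.2519, 0.1268]
tool_rot: [-0.074, 0.997, 0.002, -0.003]
ft_force: [-0.2, -0.3, -4.8]
grip_width: 0.0232
grasp_force: 60.8
```

Emit:
step_arm(rows=[[[0,0,3],0],[[0,0,6],0],[[0,0,9],0],[[0,0,11],0],[[0,0,12],0],[[0,0,12],0]])

```text
clock: 24.35
eef_pos: [0.5044, -0.2533, 0.1184]
tool_rot: [-0.074, 0.997, 0.0, 0.0]
ft_force: [0.7, 0.5, -4.3]
grip_width: 0.0234
grasp_force: 60.9
```

Emit:
step_arm(rows=[[[0,0,0.5],0],[[0,0,1],0],[[0,0,1.5],0],[[0,0,1.5],0]])

```text
clock: 24.85
eef_pos: [0.5045, -0.2534, 0.1176]
tool_rot: [-0.074, 0.997, -0.0, 0.0]
ft_force: [-2.2, -0.4, 1.0]
grip_width: 0.0235
grasp_force: 61.9
```

Touching down; release and rise.

Emit:
step_arm(rows=[[[0,0,0],0],[[0,0,0],0],[[0,0,0],0],[[0,0,0],0],[[0,0,0],0]], claw=-1)

```text
clock: 25.48
eef_pos: [0.5045, -0.2533, 0.1169]
tool_rot: [-0.074, 0.997, 0.0, 0.0]
ft_force: [0.3, -0.2, -0.4]
grip_width: 0.0855
grasp_force: 0.0
```

Emit:
step_arm(rows=[[[0,0,-10],0],[[0,0,-40],0],[[0,0,-90],0],[[0,0,-140],0],[[0,0,-180],0],[[40,0,-180],0],[[80,0,-180],0],[[80,0,-180],0]])

```text
clock: 26.48
eef_pos: [0.4231, -0.2652, 0.2981]
tool_rot: [-0.073, 0.997, -0.0, 0.0]
ft_force: [0.6, 0.4, 1.2]
grip_width: 0.0853
grasp_force: 0.0
```

```bash
python3 - <<'E'
from h import *
P,im,d=shot('wrist','w8.png')
print('boss',rect(P,d,.074,.09,(.504,-.253),.03),'knob',rect(P,d,.074,.09,(.588,-.24),.03))
E
```

```text
boss (np.int64(549), array([ 0.5036, -0.2536,  0.0808]), array([ 505.2, -253.4]), array([25.3, 23. ]), 8.6, np.float64(0.0812)) knob (np.int64(358), array([ 0.586 , -0.241 ,  0.0831]), array([ 588.2, -240.8]), array([20.7, 21.2]), 73.3, np.float64(0.0847))
```

View pics/w8.png

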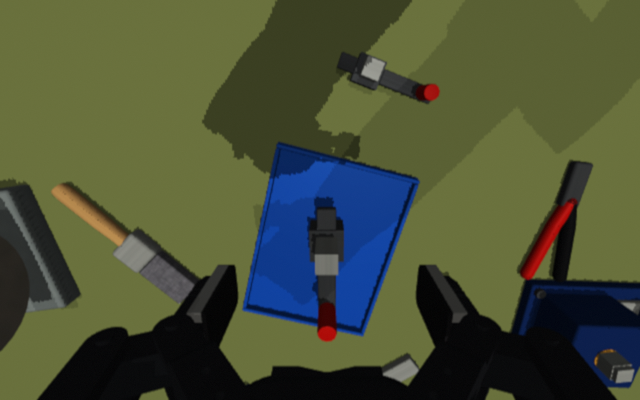

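The crank stands upright in the tray: boss at about (326,262), with its top 0.081 m up, and knob at (327,330). The shaft at (620,370) is bare and nothing else has moved.

```bash
python3 -c "
from workcell import bot
print(bot.job_done())"
```

```text
the job is handed in; nothing more can be done
None
```

I fitted the crank on the shaft without ramming it, turned it clockwise to nip the tube, and went about 0.65 to 1.0 rad past first touch by the load at the knob. It now stands upright in the blue tray, and I handed the job in at about 26.5 s; the hand-in gave no verdict, and the jaw force is inferred from that load, not measured.

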